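Reset the roller pressure of the line meter

TASK

The pinch roller of the line meter has to be set for the next line size. Slacken the lock ring with its lever (anticlockwise seen from above), turn the black adjuster knob clockwise until its red pointer stands on the green tab, then tighten the lock ring again until it is firm, without over-tightening it, so that the setting is locked. Leave everything else on the bench where it is, and let go at the end.

Things in the scene. Friction and masses are not known exactly. Their poses are not given: they have to be found in the camera images.
- line_meter: Line-measuring unit fixed on the bench: steel base plate 160 x 200 x 12 mm, green casting, measuring wheel, pinch roller; on top, one above the other on one vertical axis, a round aluminium dial (94 mm across, top 162 mm above the bench), the lock ring with its lever and the adjuster knob. Origin: on the vertical axis at bench level; z up; x away from the robot at yaw 0.
- lock_ring: Dark steel lock ring, 50 mm across, 12 mm high, with one radial lever (12 mm wide, 9 mm high). Origin: on the vertical axis, 169 mm above the bench; its x axis runs along the lever. Turns only about the vertical: clockwise from above tightens, anticlockwise slackens. Tight at the start: breaking loose takes 0.2 to 0.7 N m, within 0.4 rad it is slack (0.08 N m of drag). Stays where it is left.
- lever_grip (a point): Centre of the upright round orange grip on the lever's end: 16 mm across, from 173 to 204 mm above the bench, 85 mm from the vertical axis; this point is 187.5 mm above the bench. Push it or straddle it with the fingers. Read the torque while the ring moves: when the push stops, friction holds the ring and the reading falls. The whole tightening swing can reach 1.8 rad.
- thrust_washer: Keyed washer hidden in the head; the ring presses on it (20 to 26 N per N m of tightening torque, 0 when slack) and so clamps the adjuster. Tightening: 0.08 N m of drag until the ring bears, then 2 to 4 N m per rad more. Firm from 0.55 N m, over-tightened at 1.15 N m; aim at 0.75. The more the knob was turned clockwise, the farther clockwise the ring bears: where is not known beforehand.
- adjuster (a joint): Turn of the adjuster knob in rad, about 0 at the start, growing clockwise seen from above (range -0.3 to 2.0). With the ring slack it turns with 0.25 N m and stays where it is left; with the ring tight it is locked.
- knob_grip (a point): Centre of the black adjuster knob on the vertical axis, to be gripped from above: round, 34 mm across, from 181 to 211 mm above the bench; this point is 196 mm above the bench. Its x axis points along the red pointer.
- pointer_tip (a point): Outer end of the red pointer, a 7 mm wide flat strip that sticks out from the foot of the knob, 178 to 181 mm above the bench and thus above the lever; the tip is 40 mm from the vertical axis.
- mark (a point): Middle of the green tab clipped to the rim of the dial (16 mm long radially, 6 mm wide, top 166 mm above the bench), 40 mm from the vertical axis. The knob has to be turned 0.5 to 1.4 rad clockwise to bring the pointer over it. The tab stays where it is.
- yellow_spool: Bystander: spool of yellow trimmer line, 150 mm across, 95 mm high, upright axis; origin under its centre.
- orange_spool: Bystander: spool of orange trimmer line, 140 mm across, 105 mm high; origin under its centre.
- trimmer_head: Bystander: black trimmer head, 108 mm across, 66 mm high; origin under its centre.
- carton: Bystander: red carton 85 x 130 x 105 mm; origin under its centre.
- screwdriver: Bystander: screwdriver 190 mm long lying on the bench; origin under its middle.
- oil_bottle: Bystander: small white bottle, 48 mm across, 120 mm high; origin under its centre.
- spare_roller: Bystander: spare roller, 22 mm across, 22 mm high, standing on the front right corner of the meter's base plate; origin under its centre.

How it is judged:
By the outcome, as a careful person would: the job done as asked, in the order asked, and still so for the second after the job is handed in, with the robot touching nothing.
It also fails if it takes over 64 s, if anything falls off the work surface, if the arm or the gripper's body presses on something with over 40 N, if the wrist force passes 120 N, or if a joint passes its speed limit or range.

ROBOT

A 6-joint arm with a two-finger parallel gripper is mounted at the origin on the work surface. World frame = base frame: x ahead of the robot, y to its left, z up, the work surface at z = 0. Lengths are in m, angles in rad, forces in N, time in s.
With the tool pointing down it reaches from about 0.275 to 0.75 m from the base axis. Payload 10.2 kg.
Tool frame: the origin (TCP) lies between the finger pads; the fingertips stand 22 mm ahead of it and the grasp point (between the pads) lies 3 mm ahead of it; x points along the fingers, y is the direction in which the jaws open and shut, and the axes are right-handed (so a half turn about x gives the same grasp; the last joint's range is limited). The gripper opens to 85 mm and grips with 20 to 120 N. Pads are 22 mm wide; open, the fingers measure 114 mm over their backs; the gripper's body (76 mm by 85 mm) begins 54 mm behind the grasp point. The pads swing forward as they close: fully open they stand 13 mm farther back than shut.
Start: joints at [-1.523, 0.313, 1.498, -0, 1.331, -0.223], TCP at [0.14, -0.506, 0.253] pointing down, gripper open.
Joint ranges: [-2.94, 2.94], [-0.97, 2.17], [0.19, 2.56], [-1.23, 4.37], [0.02, 3.11], [-2.88, 2.88]. Speed limits (rad/s): [2.39, 2.39, 3.01, 3.14, 3.14, 3.14].

INTERFACE

Orientations are given as a 3x3 rotation matrix whose columns are the frame's x, y, z axes.
In Python, from station import * gives the robot as it stands. The module is installed in compiled form; this text tells all that it offers.
- The arm moves only by the tool arm_command, never from a script. Its argument "commands" is a list of rows, each a list of 7 numbers: the shift along the tool's x, y, z in cm, then the turn, a rotation vector about the tool's x, y, z in degrees, then the opening, from 0 (shut) to 1 (fully open). A call has 1 to 20 rows; each row is the pose to reach, as a shift and turn from the pose commanded when the call began, along the tool's axes at that moment; what a row does not reach only later rows make up. A row lasts 1/10 s, in which the tool goes at most 50 mm and 8.59 degrees, less where a joint would pass 70% of its speed; a pose out of reach is approached as far as the arm can. A call with a gripper value outside its range is refused whole. The fingers move at their own pace and stop on an object; "squeeze" is the grip in N (left out, the last holds). Time passes only in rows, so rows that repeat a pose let the fingers close. It gives the time, the measured TCP pose, the force and the opening at its end, in the units of the state.
- get_state(): the state, without advancing time (a new reading comes with each control period).
- snapshot(name): name is "scene" or "top"; returns (picture, depth): 480x640x3 uint8, blue, green, red; 480x640 float32, m along the optical axis (not along the pixel's ray), 0 where there is no reading.
- camera_info(name): a dict with "vfov" (degrees; the focal length in pixels is half the picture's height over the tangent of half this angle, whatever the lens; pixels are square), "cx", "cy" (the principal point, pixels), "cam_to_world" (4x4, takes a point from camera to world coordinates). Camera axes: x right, y up, looking along -z (the intrinsics and any distortion apply to the point x, -y, -z); pixel columns grow to the right and rows downward; lengths in m; the calibration is good to about 2 mm. A picture is of the moment at which its call begins. camera_info takes no time and is no camera call.
- finish_job(): hands the job in, once; it reports no verdict.
The state is a dict: "time_s": time; "joint_pos": joint angles; "joint_vel": joint speeds; "joint_torque": joint torques, N m; "tool_pos": TCP position; "eef_rot": TCP orientation; "force": force on the tool from outside, world axes, zero at the start; "ft_torque": the same for the moment, N m; "grip_width": finger opening in m.
Only numpy, scipy, OpenCV 4.12 (cv2) and the standard library are available. Lean on these libraries where they do the work, as an engineer would, in place of code of your own. Each camera call takes 0.05 s, during which the arm holds its last target. There are 200 camera calls.

## Working session

There is one attempt and no reset: what is moved stays moved. The work goes in short steps, Python scripts to look and compute and a tool call to move; the robot and the scene stay as the last step left them, time stands still between calls to the robot, and variables do not carry over. Pictures are saved under pics/ and viewed, about 8 in all and at most 12, crops included, and the job is handed in when it is done.

Besides the shell and the picture viewer there is one more tool, called after ">>>" in YAML: its name, and indented under it one key for each argument. arm_command: Moves the arm, as the interface text tells. Its arguments: {"type":"object","properties":{"commands":{"type":"array","items":{"type":"array","items":{"type":"number"}}},"squeeze":{"type":"number"}},"required":["commands"]}

```bash
mkdir -p pics; cat > h.py <<'E'
from station import *
import numpy as np, cv2
def ray(name,uv):
    c=camera_info(name); f=240/np.tan(np.radians(c["vfov"])/2); T=np.array(c["cam_to_world"])
    d=np.array([(uv[0]-c["cx"])/f,-(uv[1]-c["cy"])/f,-1.]); return T[:3,3],T[:3,:3]@d
def onz(name,uv,z):
    o,d=ray(name,uv); return o+d*(z-o[2])/d[2]
E
python3 - <<'E'
from h import *
for n in("scene","top"):
    p,d=snapshot(n); cv2.imwrite(f"pics/{n}0.png",p); c=camera_info(n); print({k:(np.round(v,3).tolist()) if k!="x" and not isinstance(v,str) else v for k,v in c.items()})
s=get_state(); print({k:np.round(v,3).tolist() for k,v in s.items()})
E
```

```text
{'vfov': 47.768, 'cx': 311.703, 'cy': 237.995, 'cam_to_world': [[0.827, -0.459, 0.325, 0.894], [0.562, 0.66, -0.498, -0.706], [0.014, 0.595, 0.804, 1.209], [0.0, 0.0, 0.0, 1.0]]}
{'vfov': 44.715, 'cx': 323.76, 'cy': 237.843, 'cam_to_world': [[0.024, 0.996, -0.088, 0.309], [-1.0, 0.024, -0.002, -0.023], [-0.0, 0.088, 0.996, 1.863], [0.0, 0.0, 0.0, 1.0]]}
{'time_s': 0.1, 'joint_pos': [-1.523, 0.313, 1.498, 0.0, 1.331, -0.223], 'joint_vel': [0.001, -0.002, -0.004, 0.0, -0.002, -0.0], 'joint_torque': [0.003, -41.29, -26.015, -0.0, 0.003, -0.0], 'tool_pos': [0.14, -0.506, 0.253], 'eef_rot': [[-0.0, 0.267, -0.964], [0.001, -0.964, -0.267], [-1.0, -0.001, -0.0]], 'force': [0.69, -0.493, -0.184], 'ft_torque': [-0.02, 0.017, -0.034], 'grip_width': 0.085}
```

View pics/scene0.png

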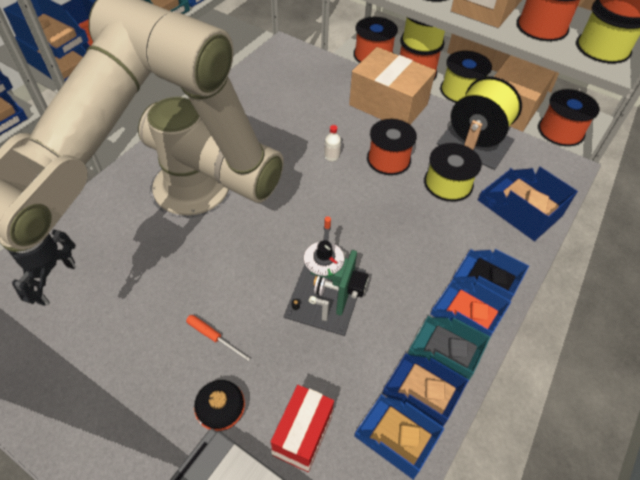

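View pics/top0.png

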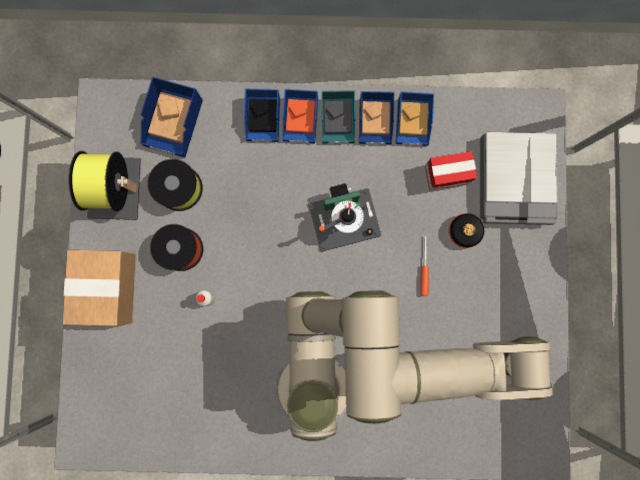

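The scene view shows the meter at about (325,270); in the top view it is at (347,217) with the orange grip at about (321,228). I'll zoom into both.

```bash
python3 - <<'E'
from h import *
a=cv2.imread("pics/scene0.png")[205:335,270:390]; b=cv2.imread("pics/top0.png")[175:255,300:390]
a=cv2.resize(a,(400,433),interpolation=cv2.INTER_CUBIC); b=cv2.resize(b,(400,356),interpolation=cv2.INTER_CUBIC)
o=np.zeros((433,800,3),np.uint8); o[:,:400]=a; o[:356,400:]=b; cv2.imwrite("pics/z0.png",o)
for n,(x0,x1,y0,y1) in {"scene":(290,370,210,320),"top":(305,385,180,250)}.items():
    p=cv2.imread(f"pics/{n}0.png"); h=cv2.cvtColor(p,cv2.COLOR_BGR2HSV)
    def blobs(t,lo,hi,z):
        m=cv2.inRange(h,lo,hi); k=np.zeros_like(m); k[y0:y1,x0:x1]=m[y0:y1,x0:x1]
        N,l,s,c=cv2.connectedComponentsWithStats(k)
        for i in range(1,N):
            if s[i,4]>2: print(n,t,s[i].tolist(),c[i].round(1),onz(n,c[i],z).round(4))
    blobs("orange",(4,150,120),(14,255,255),.19)
    blobs("red",(0,150,90),(3,255,255),.18); blobs("red2",(172,150,90),(180,255,255),.18)
    blobs("green",(40,110,60),(85,255,255),.166)
    blobs("white",(0,0,190),(180,50,255),.162)
    blobs("black",(0,0,0),(180,255,40),.211)
E
```

```text
scene orange [325, 217, 6, 12, 57] [327.1 222.3] [ 0.4858 -0.0143  0.19  ]
scene red [329, 257, 7, 6, 19] [332.  259.4] [ 0.5504 -0.0917  0.18  ]
scene green [329, 272, 4, 5, 12] [330.1 274.2] [ 0.5644 -0.1201  0.166 ]
scene white [304, 243, 40, 32, 523] [322.1 260.3] [ 0.5269 -0.0962  0.162 ]
scene white [315, 277, 4, 10, 16] [316.5 281.5] [ 0.5485 -0.152   0.162 ]
scene white [320, 279, 4, 11, 20] [321.6 284.2] [ 0.5618 -0.1513  0.162 ]
scene white [325, 282, 12, 7, 37] [329.3 284.7] [ 0.577  -0.1425  0.162 ]
scene white [354, 293, 2, 3, 5] [354.4 293.8] [ 0.6362 -0.1305  0.162 ]
scene white [310, 296, 17, 8, 49] [316.2 299.9] [ 0.5748 -0.1922  0.162 ]
scene black [317, 241, 15, 19, 178] [323.4 251.1] [ 0.5326 -0.1022  0.211 ]
scene black [347, 271, 21, 25, 322] [356.7 282.2] [ 0.6373 -0.1298  0.211 ]
scene black [292, 304, 7, 6, 27] [295.2 306.1] [ 0.5619 -0.2536  0.211 ]
top orange [319, 226, 5, 5, 21] [321.  228.2] [ 0.4844 -0.0111  0.19  ]
top red [348, 203, 3, 6, 9] [349.2 205.6] [ 0.5536 -0.0914  0.18  ]
top green [355, 203, 4, 5, 6] [356.7 204.8] [ 0.5582 -0.1137  0.166 ]
top white [348, 188, 3, 2, 5] [349.2 188.6] [ 0.6066 -0.091   0.162 ]
top white [332, 201, 16, 16, 109] [339.2 207.1] [ 0.551  -0.0627  0.162 ]
top white [335, 201, 28, 32, 297] [352.3 220.3] [ 0.5126 -0.1019  0.162 ]
top white [367, 202, 6, 14, 33] [369.  209.2] [ 0.5466 -0.1503  0.162 ]
top black [331, 184, 17, 13, 150] [338.6 190.3] [ 0.5924 -0.059   0.211 ]
top black [331, 205, 3, 2, 4] [332.2 205.2] [ 0.5488 -0.0416  0.211 ]
top black [341, 209, 13, 13, 110] [347.  215.8] [ 0.5196 -0.0843  0.211 ]
top black [368, 229, 3, 1, 3] [369. 229.] [ 0.4831 -0.1477  0.211 ]
top black [366, 231, 5, 4, 11] [367.4 232.8] [ 0.4721 -0.1433  0.211 ]
```

View pics/z0.png

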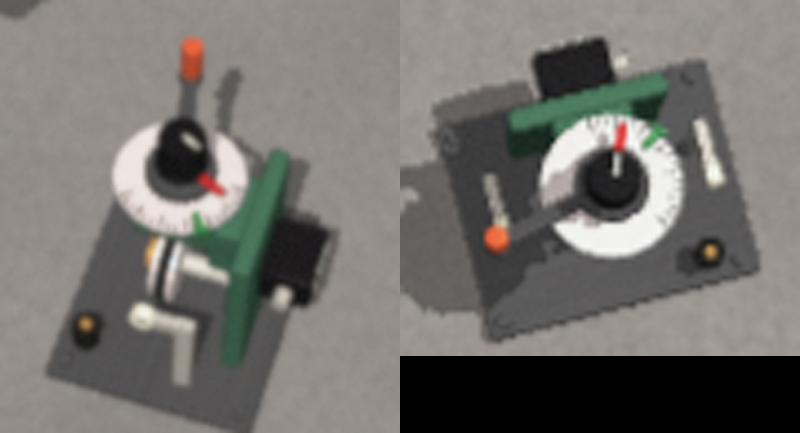

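The zoom shows the orange grip at top pixel (321,228), the knob and dial near (347,217), the red pointer at (349,206) and the green tab at (357,205). That puts the tab about 0.5 to 0.6 rad clockwise of the pointer.

```bash
cat >> h.py <<'E'
def rel(p,yaw=None):
    "shift (cm) in tool axes + turn about tool x (deg) to reach world p with tool-y yaw (deg)"
    s=get_state(); R=np.array(s["eef_rot"]); d=R.T@(np.array(p)-s["tool_pos"])*100
    y=np.degrees(np.arctan2(R[1,1],R[0,1])); t=0 if yaw is None else -((yaw-y+180)%360-180)
    return d.round(2),round(t,1)
E
python3 - <<'E'
from h import *
P=[]
for n,(x0,x1,y0,y1) in {"scene":(300,348,238,278),"top":(330,364,198,236)}.items():
    p=cv2.imread(f"pics/{n}0.png"); h=cv2.cvtColor(p,cv2.COLOR_BGR2HSV); m=cv2.inRange(h,(0,0,150),(180,60,255))
    k=np.zeros_like(m); k[y0:y1,x0:x1]=m[y0:y1,x0:x1]
    c=max(cv2.findContours(k,0,2)[0],key=cv2.contourArea); hull=cv2.convexHull(np.vstack([c for c in cv2.findContours(k,0,2)[0] if cv2.contourArea(c)>30]))
    w=np.array([onz(n,q,.162)[:2] for q in hull[:,0].astype(float)])
    A=np.c_[2*w,np.ones(len(w))]; q=np.linalg.lstsq(A,(w**2).sum(1),rcond=None)[0]
    r=np.sqrt(q[2]+q[0]**2+q[1]**2); print(n,"dial",q[:2],"r",r)
    e=cv2.fitEllipse(hull); print(e[0],onz(n,e[0],.162))
    a=q[:2]; f={"scene":[(327.1,222.3),(332,259.4),(330.1,274.2)],"top":[(321,228.2),(349.2,205.6),(356.7,204.8)]}[n]
    for uv,z in zip(f,(.19,.18,.166)):
        v=onz(n,uv,z)[:2]-a; print(np.hypot(*v),np.degrees(np.arctan2(v[1],v[0])))
print(rel((.487,-.012,.30),26))
E
```

```text
scene dial [ 0.51628136 -0.08746891] r 0.05341626385073743
(320.8404541015625, 256.0625) [ 0.51776744 -0.08797771  0.162     ]
0.07927370017249803 112.61018340932446
0.034444906810026245 -7.100864483358602
0.05820256083498323 -34.162098136750885
top dial [ 0.52454874 -0.08669652] r 0.0470620116010072
(347.218017578125, 216.23629760742188) [ 0.52439709 -0.08683043  0.162     ]
0.08578410709955833 117.9533244922632
0.02924126151194433 -9.054806133348796
0.04333422841799636 -38.74920047998549
(array([ -4.67, -38.3 , -46.6 ]), np.float64(-100.5))
```

>>> arm_command:
  commands:
    - [-4.7, -5, -6, -8, 0, 0, 0.45]
    - [-4.7, -9, -11, -16, 0, 0, 0.45]
    - [-4.7, -12, -15, -24, 0, 0, 0.45]
    - [-4.7, -15, -19, -32, 0, 0, 0.45]
    - [-4.7, -18, -22, -40, 0, 0, 0.45]
    - [-4.7, -21, -26, -48, 0, 0, 0.45]
    - [-4.7, -24, -30, -56, 0, 0, 0.45]
    - [-4.7, -27, -34, -64, 0, 0, 0.45]
    - [-4.7, -30, -38, -72, 0, 0, 0.45]
    - [-4.7, -33, -41, -80, 0, 0, 0.45]
    - [-4.7, -36, -44, -88, 0, 0, 0.45]
    - [-4.7, -38, -46, -96, 0, 0, 0.45]
    - [-4.7, -38.4, -46.4, -102, 0, 0, 0.45]
    - [-4.7, -38.4, -46.4, -102, 0, 0, 0.45]
    - [-4.7, -38.4, -46.4, -102, 0, 0, 0.45]
  squeeze: 60

```text
time_s: 1.6
tool_pos: [0.4845, -0.0122, 0.3001]
eef_rot: [[-0.001, 0.888, 0.459], [-0.0, 0.459, -0.888], [-1.0, -0.001, -0.0]]
force: [-0.5, -0.7, 0.5]
grip_width: 0.0384
```

```bash
python3 - <<'E'
from h import *
s=get_state(); print(s["time_s"],s["tool_pos"],s["force"],s["ft_torque"],s["grip_width"],np.round(s["joint_pos"],2)); print(np.round(s["eef_rot"],3))
print(rel((.484,-.012,.30),28))
o=[]
for n,(x,y) in {"scene":(240,150),"top":(270,150)}.items():
    p,_=snapshot(n); o.append(cv2.resize(p[y:y+160,x:x+160],(400,400),interpolation=cv2.INTER_CUBIC))
cv2.imwrite("pics/z1.png",np.hstack(o))
E
```

```text
1.6 [ 0.4844899  -0.0121809   0.30005814] [-0.49292149 -0.65511778  0.54112025] [0.0276494  0.0549729  0.03629957] 0.03835306838824286 [-0.27  0.19  1.53 -0.    1.42 -0.74]
[[-0.001  0.888  0.459]
 [-0.     0.459 -0.888]
 [-1.    -0.001 -0.   ]]
(array([ 0.01, -0.04, -0.04]), np.float64(-0.6))
```

View pics/z1.png

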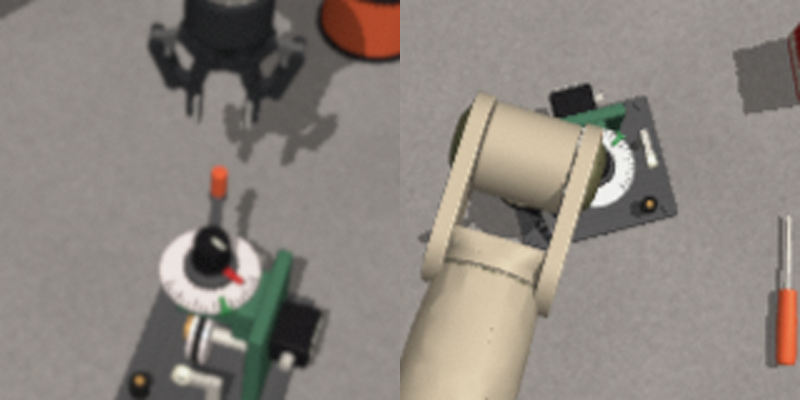

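The fingers hang above the grip in line with it. I'll lower them to straddle it.

>>> arm_command:
  commands:
    - [4, 0, 0, 0, 0, 0, 0.45]
    - [7, 0, 0, 0, 0, 0, 0.45]
    - [9, 0, 0, 0, 0, 0, 0.45]
    - [10.1, 0, 0, 0, 0, 0, 0.45]
    - [10.1, 0, 0, 0, 0, 0, 0.45]
    - [10.1, 0, 0, 0, 0, 0, 0.45]

```text
time_s: 2.3
tool_pos: [0.4851, -0.0123, 0.2003]
eef_rot: [[0.001, 0.887, 0.461], [-0.0, 0.461, -0.887], [-1.0, 0.001, 0.001]]
force: [-0.7, 0.3, -0.3]
grip_width: 0.0387
```

```bash
python3 - <<'E'
from h import *
s=get_state();print(s["force"],s["ft_torque"])
p,_=snapshot("scene"); cv2.imwrite("pics/z2.png",cv2.resize(p[190:310,265:385],(480,480),interpolation=cv2.INTER_CUBIC))
E
```

```text
[-0.74800306  0.29651305 -0.34342693] [ 0.05549996 -0.00628019 -0.00305403]
```

View pics/z2.png

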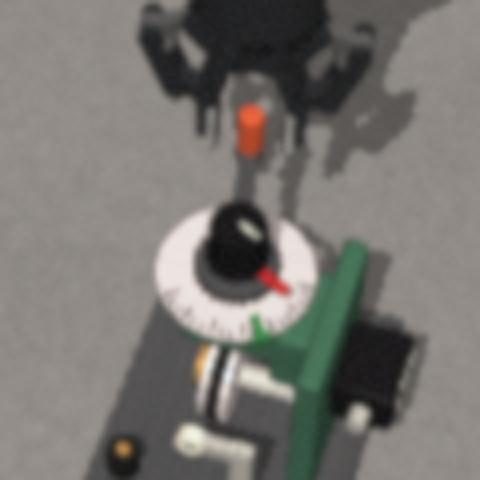

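The fingers straddle the orange grip (250,130 in the crop). Next I'll slacken the ring anticlockwise along the arc.

>>> arm_command:
  commands:
    - [0, -0.59, 0.02, -4, 0, 0, 0.45]
    - [0, -1.18, 0.08, -8, 0, 0, 0.45]
    - [0, -1.48, 0.13, -10, 0, 0, 0.45]
    - [0, -1.77, 0.19, -12, 0, 0, 0.45]

```text
time_s: 2.75
tool_pos: [0.4704, -0.0217, 0.2004]
eef_rot: [[0.003, 0.771, 0.637], [-0.0, 0.637, -0.771], [-1.0, 0.002, 0.002]]
force: [3.0, 2.1, -1.3]
grip_width: 0.0382
```

>>> arm_command:
  commands:
    - [0, -0.3, 0.0, -2, 0, 0, 0.45]
    - [0, -0.59, 0.02, -4, 0, 0, 0.45]

```text
time_s: 2.95
tool_pos: [0.4661, -0.0256, 0.2004]
eef_rot: [[0.003, 0.724, 0.689], [-0.0, 0.689, -0.724], [-1.0, 0.002, 0.002]]
force: [1.4, 1.5, -1.0]
grip_width: 0.0383
```

>>> arm_command:
  commands:
    - [0, -0.3, 0.0, -2, 0, 0, 0.45]
    - [0, -0.59, 0.02, -4, 0, 0, 0.45]
    - [0, -0.89, 0.05, -6, 0, 0, 0.45]
    - [0, -1.18, 0.08, -8, 0, 0, 0.45]

```text
time_s: 3.35
tool_pos: [0.4581, -0.0344, 0.2004]
eef_rot: [[0.003, 0.621, 0.783], [-0.001, 0.783, -0.621], [-1.0, 0.001, 0.002]]
force: [1.4, 1.1, -0.7]
grip_width: 0.0384
```

>>> arm_command:
  commands:
    - [0, -0.3, 0.0, -2, 0, 0, 0.45]
    - [0, -0.59, 0.02, -4, 0, 0, 0.45]
    - [0, -0.89, 0.05, -6, 0, 0, 0.45]
    - [0, -1.18, 0.08, -8, 0, 0, 0.45]

```text
time_s: 3.75
tool_pos: [0.4514, -0.0442, 0.2005]
eef_rot: [[0.003, 0.506, 0.862], [-0.001, 0.862, -0.506], [-1.0, 0.001, 0.003]]
force: [1.6, 0.4, -0.2]
grip_width: 0.0385
```

>>> arm_command:
  commands:
    - [0, -0.3, 0.0, -2, 0, 0, 0.45]
    - [0, -0.59, 0.02, -4, 0, 0, 0.45]
    - [0, -0.89, 0.05, -6, 0, 0, 0.45]
    - [0, -1.18, 0.08, -8, 0, 0, 0.45]

```text
time_s: 4.15
tool_pos: [0.4461, -0.0548, 0.2005]
eef_rot: [[0.003, 0.381, 0.924], [-0.001, 0.924, -0.381], [-1.0, 0.0, 0.003]]
force: [1.5, 0.8, -0.3]
grip_width: 0.0383
```

>>> arm_command:
  commands:
    - [0, 0.8, 0, 0, 0, 0, 0.45]
    - [0, 0.8, 0, 0, 0, 0, 0.45]
    - [-4, 0.8, 0, 0, 0, 0, 0.45]
    - [-8, 0.8, 0, 0, 0, 0, 0.7]
    - [-10, 0.8, 0, 0, 0, 0, 0.7]
    - [-10, 0.8, 0, 0, 0, 0, 0.7]

```text
time_s: 4.75
tool_pos: [0.4495, -0.0471, 0.3022]
eef_rot: [[0.006, 0.383, 0.924], [-0.002, 0.924, -0.383], [-1.0, 0.0, 0.006]]
force: [-0.9, 0.1, -0.5]
grip_width: 0.0598
```

```bash
python3 - <<'E'
from h import *
s=get_state();print(s["force"],s["ft_torque"],s["tool_pos"])
print(rel((.5245,-.087,.30),60))
p,_=snapshot("scene"); cv2.imwrite("pics/z3.png",cv2.resize(p[190:310,265:385],(480,480),interpolation=cv2.INTER_CUBIC))
h=cv2.cvtColor(p,cv2.COLOR_BGR2HSV)[205:290,290:370]
for t,lo,hi,z in(("or",(4,150,120),(14,255,255),.19),("red",(0,150,90),(3,255,255),.18),("green",(40,110,60),(85,255,255),.166)):
    N,l,S,c=cv2.connectedComponentsWithStats(cv2.inRange(h,lo,hi))
    for i in range(1,N):
        if S[i,4]>4:
            w=onz("scene",c[i]+(290,205),z)[:2]; v=w-(.518,-.088); print(t,S[i,4],c[i]+(290,205),w,np.hypot(*v),np.degrees(np.arctan2(v[1],v[0])))
E
```

```text
[-0.90760507  0.10295006 -0.47343039] [-0.01178851  0.00475796  0.01366835] [ 0.44947478 -0.04714597  0.30220368]
(array([ 0.27, -0.81,  8.46]), np.float64(7.5))
or 54 [307.96296296 224.90740741] [ 0.45269384 -0.0469629 ] 0.07712936375985066 147.85555876464855
red 19 [332.         259.36842105] [ 0.55041438 -0.09165323] 0.03261959241913026 -6.4303240450724175
green 13 [329.92307692 274.30769231] [ 0.56426802 -0.12062649] 0.05661463463460812 -35.19006843250773
```

View pics/z3.png

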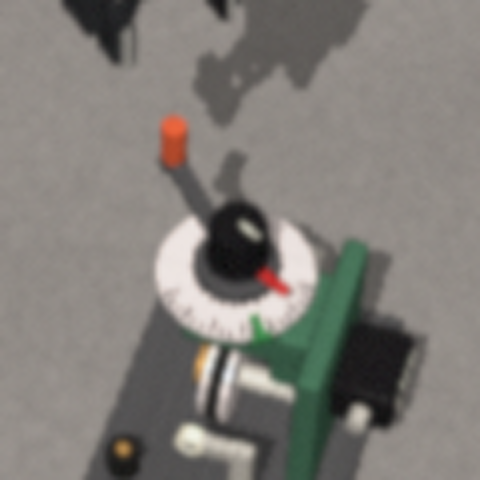

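The lever has swung about 30° and is slack, and the pointer hasn't moved. Now over to the knob.

>>> arm_command:
  commands:
    - [0.2, -0.4, 4.2, 4, 0, 0, 0.7]
    - [0.2, -0.8, 8.5, 7.5, 0, 0, 0.7]
    - [0.2, -0.8, 8.5, 7.5, 0, 0, 0.7]
    - [4.2, -0.8, 8.5, 7.5, 0, 0, 0.7]
    - [7.7, -0.8, 8.5, 7.5, 0, 0, 0.7]
    - [9.8, -0.8, 8.5, 7.5, 0, 0, 0.7]
    - [9.8, -0.8, 8.5, 7.5, 0, 0, 0.7]
    - [9.8, -0.8, 8.5, 7.5, 0, 0, 0.7]

```text
time_s: 5.6
tool_pos: [0.5239, -0.0868, 0.2016]
eef_rot: [[-0.0, 0.5, 0.866], [0.0, 0.866, -0.5], [-1.0, -0.0, -0.0]]
force: [0.4, 0.1, 0.3]
grip_width: 0.0598
```

>>> arm_command:
  commands:
    - [0, 0, 0, 0, 0, 0, 0.45]
    - [0, 0, 0, 0, 0, 0, 0.42]
    - [0, 0, 0, 0, 0, 0, 0.3]
    - [0, 0, 0, 0, 0, 0, 0.3]
    - [0, 0, 0, 0, 0, 0, 0.3]
    - [0, 0, 0, 0, 0, 0, 0.3]
  squeeze: 30

```text
time_s: 6.2
tool_pos: [0.5245, -0.0869, 0.2025]
eef_rot: [[0.002, 0.5, 0.866], [-0.0, 0.866, -0.5], [-1.0, 0.001, 0.002]]
force: [-1.5, 1.8, 6.5]
grip_width: 0.0331
```

```bash
python3 - <<'E'
from h import *
s=get_state();R=np.array(s["eef_rot"]);print(s["force"],R.T@s["force"],s["ft_torque"],s["tool_pos"],s["grip_width"])
E
```

```text
[-1.47361868  1.77374994  6.48210383] [-6.48575861  0.8054357  -2.14979524] [0.39263323 0.0171176  0.00670044] [ 0.52450303 -0.08691734  0.20250892] 0.033082566806732876
```

>>> arm_command:
  commands:
    - [0, 0, 0, 0, 0, 0, 0.5]
    - [-0.5, 0, 0, 0, 0, 0, 0.5]
    - [-0.5, 0, 0, 0, 0, 0, 0.5]
    - [-0.5, 0, 0, 0, 0, 0, 0.3]
    - [-0.5, 0, 0, 0, 0, 0, 0.3]
    - [-0.5, 0, 0, 0, 0, 0, 0.3]
    - [-0.5, 0, 0, 0, 0, 0, 0.3]
  squeeze: 60

```text
time_s: 6.9
tool_pos: [0.5244, -0.0868, 0.2069]
eef_rot: [[0.001, 0.5, 0.866], [0.0, 0.866, -0.5], [-1.0, 0.001, 0.001]]
force: [-0.4, 1.9, 5.6]
grip_width: 0.0322
```

>>> arm_command:
  commands:
    - [0, 0, 0, 5, 0, 0, 0.3]
    - [0, 0, 0, 10, 0, 0, 0.3]
    - [0, 0, 0, 15, 0, 0, 0.3]
    - [0, 0, 0, 20, 0, 0, 0.3]
    - [0, 0, 0, 25, 0, 0, 0.3]
    - [0, 0, 0, 29, 0, 0, 0.3]
    - [0, 0, 0, 29, 0, 0, 0.3]
    - [0, 0, 0, 29, 0, 0, 0.3]

```text
time_s: 7.7
tool_pos: [0.5247, -0.0865, 0.2069]
eef_rot: [[0.002, 0.857, 0.515], [0.001, 0.515, -0.857], [-1.0, 0.002, 0.0]]
force: [1.7, 5.1, 5.1]
grip_width: 0.0326
```

```bash
cat > look.py <<'E'
from h import *
import sys
s=get_state();print(s["time_s"],s["force"],s["ft_torque"],s["tool_pos"],s["grip_width"])
p,_=snapshot("scene"); cv2.imwrite(sys.argv[1],cv2.resize(p[215:295,280:370],(720,640),interpolation=cv2.INTER_CUBIC)[:600])
h=cv2.cvtColor(p,cv2.COLOR_BGR2HSV)[205:290,290:370]
for t,lo,hi,z in(("or",(4,150,120),(14,255,255),.19),("red",(0,150,90),(3,255,255),.18),("green",(40,110,60),(85,255,255),.166)):
    N,l,S,c=cv2.connectedComponentsWithStats(cv2.inRange(h,lo,hi))
    for i in range(1,N):
        if S[i,4]>4:
            w=onz("scene",c[i]+(290,205),z)[:2]; v=w-(.518,-.088); print(t,S[i,4],c[i]+(290,205),w,np.hypot(*v),np.degrees(np.arctan2(v[1],v[0])))
E
python3 look.py pics/z4.png
```

```text
7.7 [1.7449925  5.07514027 5.1351283 ] [ 0.82786624 -0.41693193 -0.19816   ] [ 0.52467281 -0.08648991  0.20689108] 0.032583051605052836
red 21 [327.52380952 261.85714286] [ 0.54573476 -0.10328515] 0.03166784700015887 -28.859991366685488
green 12 [329.91666667 274.33333333] [ 0.56429385 -0.12069301] 0.05667409999611059 -35.22997835377635
```

View pics/z4.png

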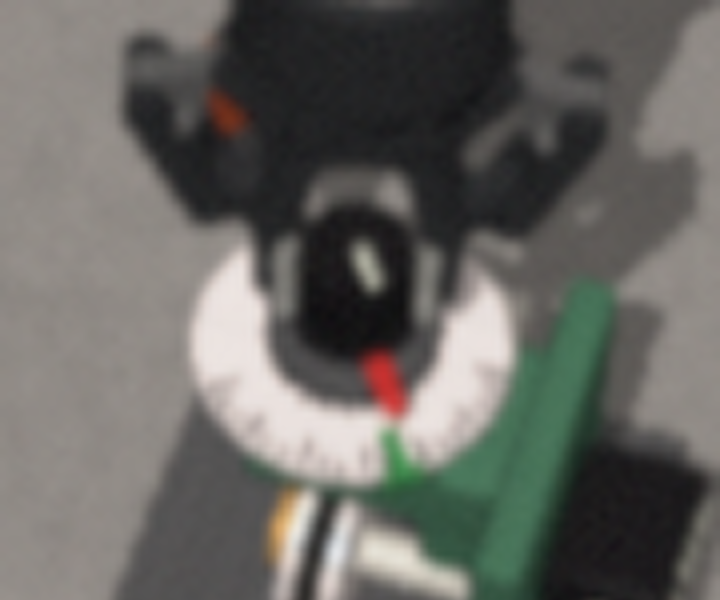

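The pointer tip (400,412 in the crop) is just short of the tab (395,455). I'll let go, lift and move aside to measure the angle with both cameras.

>>> arm_command:
  commands:
    - [0, 0, 0, 0, 0, 0, 0.7]
    - [0, 0, 0, 0, 0, 0, 0.7]
    - [-4, 0, 0, 0, 0, 0, 0.7]
    - [-8, 0, 0, 0, 0, 0, 0.7]
    - [-10, -5, 4, 0, 0, 0, 0.7]
    - [-10, -9, 7, 0, 0, 0, 0.7]
    - [-10, -13, 11, 0, 0, 0, 0.7]
    - [-10, -17, 15, 0, 0, 0, 0.7]
    - [-10, -21, 18, 0, 0, 0, 0.7]
    - [-10, -24, 20, 0, 0, 0, 0.7]
    - [-10, -24, 20, 0, 0, 0, 0.7]
    - [-10, -24, 20, 0, 0, 0, 0.7]

```text
time_s: 8.95
tool_pos: [0.4203, -0.3837, 0.3056]
eef_rot: [[-0.001, 0.859, 0.513], [0.001, 0.513, -0.859], [-1.0, -0.0, -0.001]]
force: [0.8, 0.7, 0.2]
grip_width: 0.0598
```

```bash
cat > ang.py <<'E'
from h import *
import sys
s=get_state();print(s["time_s"],s["tool_pos"],s["force"])
ims=[]
AX={"top":np.array([.5245,-.087]),"scene":np.array([.517,-.0877])}
for n,(x,y) in {"scene":(295,230),"top":(320,188)}.items():
    a=np.mean([snapshot(n)[0].astype(float) for _ in range(4)],0); c=a[y:y+55,x:x+55]
    ims.append(cv2.resize(c.astype(np.uint8),(400,400),interpolation=cv2.INTER_CUBIC))
    b,g,r=c[...,0],c[...,1],c[...,2]
    for t,w,z in(("red",np.clip(r-np.maximum(g,b)-30,0,None),.1795),("green",np.clip(g-np.maximum(r,b)-25,0,None),.166)):
        vv,uu=np.nonzero(w>0); ww=w[vv,uu]
        P=np.array([onz(n,(u+x,v+y),z)[:2] for u,v in zip(uu,vv)])-AX[n]
        rr=np.hypot(*P.T); an=np.degrees(np.arctan2(P[:,1],P[:,0])); k=(rr>.018)&(rr<(.046 if t=="red" else .058))&(np.abs(an+25)<45)
        m=(P[k]*ww[k,None]).sum(0)/ww[k].sum(); e=P[k]-m; C=(e*ww[k,None]).T@e; l,V=np.linalg.eigh(C); d=V[:,1]*np.sign(V[0,1])
        print(n,t,k.sum(),"centroid r %.4f ang %.1f"%(np.hypot(*m),np.degrees(np.arctan2(m[1],m[0]))),"axis dir %.1f"%np.degrees(np.arctan2(d[1],d[0])),m+AX[n])
cv2.imwrite(sys.argv[1],np.hstack(ims))
E
python3 ang.py pics/z5.png
```

```text
8.95 [ 0.420323   -0.38373242  0.30557319] [0.84832936 0.71486947 0.23834042]
scene red 41 centroid r 0.0340 ang -28.8 axis dir -39.8 [ 0.54682247 -0.10411332]
scene green 19 centroid r 0.0520 ang -33.7 axis dir -37.2 [ 0.56024729 -0.11658735]
top red 20 centroid r 0.0286 ang -37.4 axis dir -35.0 [ 0.54721856 -0.10435681]
top green 35 centroid r 0.0453 ang -27.2 axis dir 64.6 [ 0.56481098 -0.1077421 ]
```

View pics/z5.png

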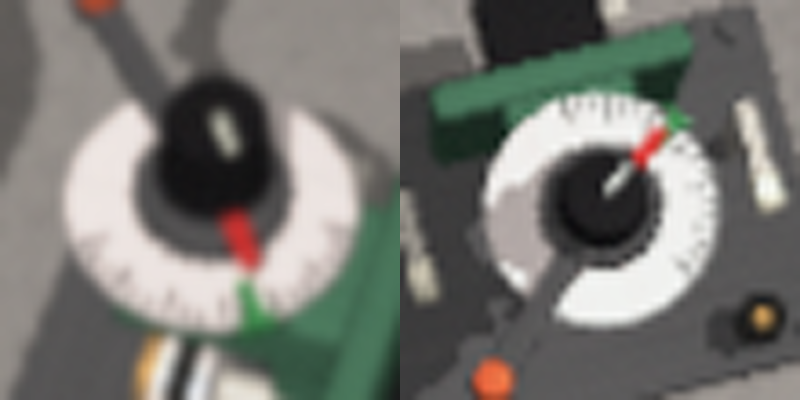

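The top view shows the pointer (650,148) in line with the tab (680,120) to within a couple of degrees. I'll take one tighter numeric check before deciding whether to touch it up.

```bash
cat > ang2.py <<'E'
from h import *
a=np.mean([snapshot("top")[0].astype(float) for _ in range(4)],0); S=8; x,y=322,190
c=cv2.resize(a[y:y+50,x:x+50].astype(np.float32),None,fx=S,fy=S,interpolation=cv2.INTER_CUBIC)
P=lambda u,v,z: onz("top",((u+.5)/S-.5+x,(v+.5)/S-.5+y),z)[:2]
h=cv2.cvtColor(np.clip(c,0,255).astype(np.uint8),cv2.COLOR_BGR2HSV)
m=cv2.inRange(h,(0,0,135),(180,50,255)); ct=max(cv2.findContours(m,0,2)[0],key=cv2.contourArea)
w=np.array([P(*q,.162) for q in cv2.convexHull(ct)[:,0].astype(float)])
for _ in range(4):
    A=np.c_[2*w,np.ones(len(w))]; q=np.linalg.lstsq(A,(w**2).sum(1),rcond=None)[0]; ax=q[:2]; r=np.sqrt(q[2]+ax@ax)
    e=abs(np.hypot(*(w-ax).T)-r); w=w[e<max(.0012,e.mean()*1.5)]
print("axis",ax,"r",r,len(w))
for t,lo,hi,z in(("red",(0,130,100),(6,255,255),.1795),("green",(45,130,70),(75,255,255),.166)):
    vv,uu=np.nonzero(cv2.inRange(h,lo,hi)); p=np.array([P(u,v,z) for u,v in zip(uu,vv)])-ax
    k=(np.hypot(*p.T)<.05); p=p[k]; g=p.mean(0); print(t,len(p),g,np.hypot(*g),np.degrees(np.arctan2(g[1],g[0])))
E
python3 ang2.py
```

```text
axis [ 0.52583989 -0.08590266] r 0.04672184352137788 28
red 637 [ 0.02068761 -0.01824366] 0.02758275689265972 -41.40790730669538
green 66 [ 0.03446792 -0.03041238] 0.04596684359140072 -41.42321070266298
```

Pointer and tab agree within about 1° whichever axis estimate I use, so the setting is good. Now back to the lever.

```bash
python3 -c "
from h import *
print(rel((.451,-.0445,.305),60))"
```

```text
(array([  0.13,  19.92, -27.4 ]), np.float64(-29.0))
```

>>> arm_command:
  commands:
    - [0, 2.4, -3.4, -4, 0, 0, 0.45]
    - [0, 4.9, -6.8, -8, 0, 0, 0.45]
    - [0, 7.4, -10.2, -12, 0, 0, 0.45]
    - [0, 9.9, -13.6, -16, 0, 0, 0.45]
    - [0, 12.4, -17, -20, 0, 0, 0.45]
    - [0, 14.9, -20.5, -24, 0, 0, 0.45]
    - [0, 17.5, -24, -27, 0, 0, 0.45]
    - [0, 19.9, -27.4, -29, 0, 0, 0.45]
    - [0, 19.9, -27.4, -29, 0, 0, 0.45]
    - [0, 19.9, -27.4, -29, 0, 0, 0.45]
    - [4, 19.9, -27.4, -29, 0, 0, 0.45]
    - [7, 19.9, -27.4, -29, 0, 0, 0.45]

```text
time_s: 10.75
tool_pos: [0.4506, -0.0459, 0.2349]
eef_rot: [[0.0, 0.501, 0.865], [-0.0, 0.865, -0.501], [-1.0, -0.0, 0.0]]
force: [1.2, 0.0, -0.8]
grip_width: 0.0386
```

```bash
python3 look.py pics/z6.png; python3 -c "
from h import *
print(rel((.451,-.0445,.2005),60))"
```

```text
10.75 [ 1.18942679  0.00137972 -0.79197138] [-0.01313232 -0.0383998  -0.03492446] [ 0.45058884 -0.04590025  0.23494027] 0.03857304004618434
or 58 [308.12068966 224.65517241] [ 0.45257167 -0.04612019] 0.07768387831777855 147.37722918371017
red 21 [327.52380952 261.85714286] [ 0.54573476 -0.10328515] 0.03166784700015887 -28.859991366685488
green 12 [329.91666667 274.33333333] [ 0.56429385 -0.12069301] 0.05667409999611059 -35.22997835377635
(array([3.  , 0.19, 0.17]), np.float64(-0.1))
```

View pics/z6.png

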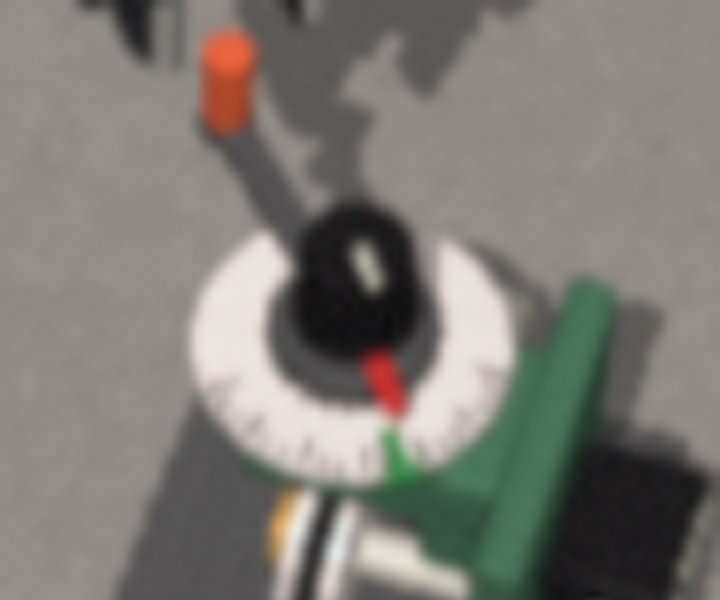

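The grip sits midway between the fingers. I'll descend, then push clockwise along the arc.

>>> arm_command:
  commands:
    - [2, 0.1, 0.2, 0, 0, 0, 0.45]
    - [3.4, 0.1, 0.2, 0, 0, 0, 0.45]
    - [3.4, 0.1, 0.2, 0, 0, 0, 0.45]
    - [3.4, 0.1, 0.2, 0, 0, 0, 0.45]

```text
time_s: 11.2
tool_pos: [0.4534, -0.0457, 0.2032]
eef_rot: [[0.001, 0.501, 0.866], [-0.0, 0.866, -0.501], [-1.0, 0.0, 0.001]]
force: [-0.0, 0.5, 0.2]
grip_width: 0.0383
```

>>> arm_command:
  commands:
    - [0, 0.59, 0.02, 4, 0, 0, 0.45]
    - [0, 1.18, 0.08, 8, 0, 0, 0.45]
    - [0, 1.77, 0.19, 12, 0, 0, 0.45]
    - [0, 2.34, 0.33, 16, 0, 0, 0.45]

```text
time_s: 11.6
tool_pos: [0.4682, -0.0267, 0.2037]
eef_rot: [[0.002, 0.722, 0.692], [-0.001, 0.692, -0.722], [-1.0, 0.001, 0.002]]
force: [0.4, -1.5, 0.5]
grip_width: 0.0388
```

>>> arm_command:
  commands:
    - [0, 0.59, 0.02, 4, 0, 0, 0.45]
    - [0, 1.18, 0.08, 8, 0, 0, 0.45]
    - [0, 1.77, 0.19, 12, 0, 0, 0.45]

```text
time_s: 11.9
tool_pos: [0.4822, -0.0158, 0.2037]
eef_rot: [[0.002, 0.85, 0.527], [-0.001, 0.527, -0.85], [-1.0, 0.001, 0.002]]
force: [-0.6, -1.2, -0.3]
grip_width: 0.0383
```

```bash
cat > tq.py <<'E'
from h import *
s=get_state(); R=np.array(s["eef_rot"]); p=s["tool_pos"]-np.array([.5245,-.087,0]); F=s["force"]
print("t",s["time_s"],"r",np.hypot(*p[:2]),"pos ang",np.degrees(np.arctan2(p[1],p[0])),"yaw+90",90+np.degrees(np.arctan2(R[1,1],R[0,1])),"Ftool",R.T@F,"M=F*r cw %.3f"%(-.085*(R.T@F)[1]),"rxF %.3f"%(p[0]*F[1]-p[1]*F[0]),"ft",s["ft_torque"],"z",s["tool_pos"][2])
E
python3 tq.py
```

```text
t 11.9 r 0.08278980763759688 pos ang 120.70059994857007 yaw+90 121.8203650609691 Ftool [ 0.34512405 -1.14256861  0.71354343] M=F*r cw 0.097 rxF 0.093 ft [-0.16947559  0.08571553  0.02049496] z 0.20368156649953073
```

>>> arm_command:
  commands:
    - [0, 0.59, 0.02, 4, 0, 0, 0.45]
    - [0, 1.18, 0.08, 8, 0, 0, 0.45]

```text
time_s: 12.1
tool_pos: [0.4927, -0.0103, 0.2037]
eef_rot: [[0.002, 0.915, 0.404], [-0.001, 0.404, -0.915], [-1.0, 0.001, 0.002]]
force: [-0.1, -1.0, 0.2]
grip_width: 0.0386
```

```bash
python3 tq.py
```

```text
t 12.1 r 0.08305841834028717 pos ang 112.51672737748628 yaw+90 113.82541269192919 Ftool [-0.21346893 -0.50365696  0.90259433] M=F*r cw 0.043 rxF 0.040 ft [-0.24243385  0.09898807  0.03447247] z 0.2036958264345522
```

>>> arm_command:
  commands:
    - [0, 0.59, 0.02, 4, 0, 0, 0.45]
    - [0, 1.18, 0.08, 8, 0, 0, 0.45]

```text
time_s: 12.3
tool_pos: [0.5038, -0.0062, 0.2037]
eef_rot: [[0.002, 0.962, 0.273], [-0.001, 0.273, -0.962], [-1.0, 0.001, 0.001]]
force: [-0.4, -0.4, 0.1]
grip_width: 0.0386
```

```bash
python3 tq.py
```

```text
t 12.3 r 0.0833990992848058 pos ang 104.38454092695761 yaw+90 105.82045977227487 Ftool [-0.10352737 -0.47172496  0.32234815] M=F*r cw 0.040 rxF 0.039 ft [-0.14970096  0.07168376  0.08493538] z 0.20368726538705956
```

>>> arm_command:
  commands:
    - [0, 0.59, 0.02, 4, 0, 0, 0.45]
    - [0, 1.18, 0.08, 8, 0, 0, 0.45]

```text
time_s: 12.5
tool_pos: [0.5149, -0.004, 0.2036]
eef_rot: [[0.0, 0.991, 0.136], [-0.001, 0.136, -0.991], [-1.0, -0.0, 0.001]]
force: [-4.6, -4.6, 1.4]
grip_width: 0.0385
```

```bash
python3 tq.py
```

```text
t 12.5 r 0.0835544579081766 pos ang 96.56398122604212 yaw+90 97.83568397446787 Ftool [-1.41212684 -5.16801932  3.9839632 ] M=F*r cw 0.439 rxF 0.424 ft [-0.65743378  0.77665671  0.08196596] z 0.20363461311815703
```

>>> arm_command:
  commands:
    - [0, 0.44, 0.01, 3, 0, 0, 0.45]
    - [0, 0.89, 0.05, 6, 0, 0, 0.45]

```text
time_s: 12.7
tool_pos: [0.5232, -0.0035, 0.2036]
eef_rot: [[-0.002, 0.999, 0.033], [-0.002, 0.033, -0.999], [-1.0, -0.002, 0.002]]
force: [-9.1, -4.3, 3.9]
grip_width: 0.038
```

```bash
python3 tq.py
```

```text
t 12.7 r 0.08350430753950731 pos ang 90.88549789620049 yaw+90 91.87652468887735 Ftool [-3.8556535  -9.20087858  4.00880267] M=F*r cw 0.782 rxF 0.762 ft [-0.81126529  1.41131738  0.11095289] z 0.20358478675990468
```

Torque reads about 0.77 N m while still moving, which is firm and in the band. I'll back off at once and lift away.

>>> arm_command:
  commands:
    - [0, -1, 0, 0, 0, 0, 0.45]
    - [0, -1, 0, 0, 0, 0, 0.45]
    - [0, -1, 0, 0, 0, 0, 0.45]

```text
time_s: 13.0
tool_pos: [0.5136, -0.0029, 0.203]
eef_rot: [[0.001, 0.999, 0.036], [-0.0, 0.036, -0.999], [-1.0, 0.001, 0.0]]
force: [-0.6, 0.5, -0.5]
grip_width: 0.0386
```

```bash
python3 tq.py
```

```text
t 13.0 r 0.08479981786630432 pos ang 97.37337334342452 yaw+90 92.0494005876303 Ftool [ 0.50622817 -0.62022837 -0.56234315] M=F*r cw 0.053 rxF 0.048 ft [-0.00289866 -0.06540778 -0.01701364] z 0.2029913908112961
```

>>> arm_command:
  commands:
    - [-4, 0, 0, 0, 0, 0, 0.45]
    - [-8, 0, 0, 0, 0, 0, 0.45]
    - [-10, 0, 0, 0, 0, 0, 0.45]
    - [-10, -4, 4, 0, 0, 0, 0.45]
    - [-10, -6, 8, 0, 0, 0, 0.45]
    - [-10, -8, 13, 0, 0, 0, 0.45]
    - [-10, -9, 18, 0, 0, 0, 0.45]
    - [-10, -10, 23, 0, 0, 0, 0.45]
    - [-10, -10, 28, 0, 0, 0, 0.45]
    - [-10, -10, 33, 0, 0, 0, 0.45]
    - [-10, -10, 37, 0, 0, 0, 0.45]
    - [-10, -10, 37, 0, 0, 0, 0.45]
    - [-10, -10, 37, 0, 0, 0, 0.45]

```text
time_s: 14.3
tool_pos: [0.4265, -0.3765, 0.302]
eef_rot: [[-0.0, 0.999, 0.034], [0.001, 0.034, -0.999], [-1.0, -0.0, -0.001]]
force: [-0.6, 0.6, -0.1]
grip_width: 0.0384
```

```bash
python3 ang2.py; python3 ang.py pics/z7.png; python3 look.py pics/unused.png
```

```text
axis [ 0.52283058 -0.08710702] r 0.04697812351207115 31
red 639 [ 0.02365925 -0.0170429 ] 0.02915854558053394 -35.767021342058776
green 61 [ 0.0374167  -0.02916103] 0.0474381172817805 -37.9313834557382
14.5 [ 0.42701988 -0.37496888  0.30293487] [-0.38064773  0.12532829  0.11568198]
scene red 40 centroid r 0.0340 ang -28.8 axis dir -39.8 [ 0.54680644 -0.10410588]
scene green 19 centroid r 0.0521 ang -33.7 axis dir -37.5 [ 0.56029806 -0.11662272]
top red 19 centroid r 0.0286 ang -37.4 axis dir -35.0 [ 0.547247  -0.1043808]
top green 36 centroid r 0.0453 ang -27.0 axis dir 64.6 [ 0.5648922  -0.10757242]
14.9 [0.31796511 0.33052618 0.6084937 ] [ 0.03172458  0.00416521 -0.02571742] [ 0.42672066 -0.3759674   0.30233967] 0.03835581389953129
or 56 [337.07142857 224.16071429] [ 0.50844802 -0.005403  ] 0.08314748968648916 96.59669906962785
red 21 [327.52380952 261.85714286] [ 0.54573476 -0.10328515] 0.03166784700015887 -28.859991366685488
green 13 [329.92307692 274.30769231] [ 0.56426802 -0.12062649] 0.05661463463460812 -35.19006843250773
```

View pics/z7.png

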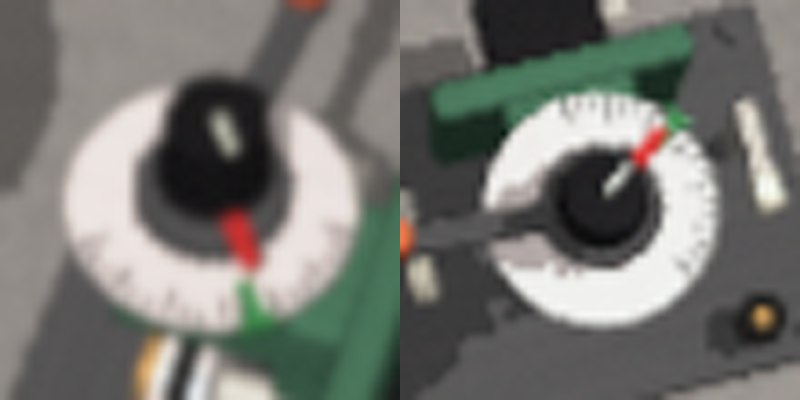

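The pointer (650,148) is still in line with the tab (680,120), the lever now stands at about 97°, and the gripper is well clear. Handing in.

```bash
python3 -c "
from station import *
print(finish_job())"
```

```text
the job is handed in; nothing more can be done
None
```

The job is done and was handed in at about 15 s of the 64 s allowed:

- **Slackened:** I swung the lever anticlockwise about 30°, and the push fell to roughly drag level.
- **Set:** I gripped the black knob and turned it about 28–29° clockwise, so the red pointer stands on the green tab.
- **Tightened:** I pushed the lever clockwise until the ring bore. The last reading while it was still moving was 0.76–0.78 N m, which is firm and below the over-tightening limit.
- **Let go:** I backed off, lifted and moved clear. The tool read no contact force afterwards.

**Last checks:**
- **Pointer:** it did not move during tightening. In the top camera it lines up with the tab to within 0–2°, depending on which estimate of the axis is used.
- **Scene camera:** its own angles showed about 5° between pointer and tab. I discounted this because its fit of the dial came out the wrong size (53 mm radius instead of 47). With the top camera's axis, the scene view's difference drops to about 2°.
- **Lock:** I did not twist the knob again to test it. I relied on the torque reading.
- **Bystanders:** I did not check them one by one, but the tool crossed the bench at about 0.3 m, well above them.

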